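# Load a film-sample rack past the spring gate of a heat-test bay

## Task

Load the green rack of film samples into the red-floored heat-test bay: press the red side bar down with one fingertip so that the yellow hinged gate stays sunk out of the way, and while still holding it, push the rack along the chute with the other finger until it is past the gate and fully home against the end stop. Then let the bar come up so that the gate closes behind the rack, and take the hand away. Never let the gate touch the rack, do not lift or tip the rack, and leave everything else where it stands.

Things in the scene. Friction and masses are not known exactly. Their poses are not given: they have to be found in the camera images.
- station: fixed bay and its infeed chute. Origin on the table under the gate, mid chute; x = push direction, z up. Chute floor 45 mm above the table, inner width 56 (y -28 to 28), from x = -210 to the end stop at x = 97; walls 6 thick, tops at 73 mm, open on top. Red bay floor from x = 8. Black plate y = 34 to 38, 86 mm high, beside the bay. Red press bar along the chute's -y side
- end_stop (a point): middle of the black end stop's inner face at chute floor height (stop's top 83 mm above the table); the rack's front face touches it when home (rack origin then at x = 67 of the station)
- gate_slot (a point): middle of the gate's slot in the chute floor (x = 0 of the station, slot 16 mm wide), at floor height
- gate_top (a point): middle of the top edge of the yellow gate leaf (52 wide, 4 thick). Closed it stands 26 mm above the chute floor across the whole chute at x = 0 to 4 of the station, and the rack cannot push it open
- gate_arm (a joint): angle (rad) of the rigid arm that carries both press bar and gate leaf: 0 = bar up, gate closed; 0.18 = lower stop. Gate top is below the chute floor from 0.125 on; bar level at 0.15. A spring raises it when let go (about 6 N at the bar 100 mm from the hinge, 2.5 N at 240 mm). Hinge axis along the station's y, at x = -220, 54 mm above the table, between steel cheeks 66 mm high
- bar_mid (a point): point on the top centre line of the red press bar, 120 mm from the hinge. The bar is 32 wide, 10 thick, centre line at y = -60 of the station, from 7 to 265 mm from the hinge (45 mm past the gate). Level (arm at 0.15) its top is 59 mm above the table, 14 above the chute floor; with the arm at 0 it slopes up by 0.15 rad away from the hinge. A fingertip slides along it
- rack: loose green sample rack with four tinted panes across it, 60 long (x, along the chute), 50 wide, 48 high, about 160 g; origin at the centre of its underside. It stands on the chute floor upstream of the gate; push on its flat rear end plate (x = -30, 50 wide, 48 high)
- meter: bystander, leave alone: yellow hand meter with black dial, 100 x 55 x 40, lying flat; origin at the centre of its underside
- block: bystander, leave alone: grey square transmission gauge, 50 x 50 x 60; origin at the centre of its underside
- spray: bystander, leave alone: blue jar with white cap, 44 across, 85 tall, standing; origin at the centre of its underside
- torch: bystander, leave alone: black torch standing on its tail, 34 across, 80 tall; origin at the centre of its underside
- lens: bystander, leave alone: amber glass disc, 56 across, 22 thick, lying flat; origin at the centre of its underside
- squeegee: bystander, leave alone: orange squeegee with black edge, 60 x 100 x 18, lying flat; origin at the centre of its underside
- cup: bystander, leave alone: white mug, 72 across, 85 tall, standing; origin at the centre of its underside
Things that resemble listed ones, but are neither listed nor needed, are in the scene too. Of the things like the rack, leave any that is purple; of the rest the smaller one is meant.

How it is judged (in metres and radians):
On the way, in this order (a step that is already met when the one before it is completed fails the run):
1. a fingertip holds the bar down and the gate open while the rack is still wholly before the gate (value of joint gate_arm above 0.12 rad and contact force between the fingers and gate_arm above 0.5 N and x of rack in the frame of station below -0.035 m), for 0.1 s.
2. the rack is wholly past the gate while a fingertip still holds the gate open (value of joint gate_arm above 0.12 rad and contact force between the fingers and gate_arm above 0.3 N and x of rack in the frame of station above 0.036 m), for 0.05 s.
At the end, for the whole second after the job is handed in: the rack stands upright at rest on the bay floor, its front within 10 mm of the end stop, and the gate has closed behind it (arm angle under 0.03 rad) (x of rack in the frame of station above 0.057 m and z of rack in the frame of station between 0.041 and 0.049 m and angle between rack's own z axis and vertical below 0.08 rad and linear speed of rack below 0.01 m/s and value of joint gate_arm below 0.03 rad); the robot touches nothing.
It fails at once if the gate touches the rack (more than 1 N) (contact force between gate_arm and rack above 1 N).
It fails at once if the rack is lifted off the chute floor (10 mm) (z of rack in the frame of station above 0.055 m).
It fails at once if the rack is tipped (0.25 rad) (angle between rack's own z axis and vertical above 0.25 rad).
It fails at once if a bystander is moved more than 20 mm (distance of any of meter, block, spray, torch, lens, squeegee, cup from where it was at the start of the episode above 0.02 m).
It also fails if it takes over 38 s, if anything falls off the work surface, if the arm or the gripper's body presses on something with over 40 N, if the wrist force passes 120 N, or if a joint passes its speed limit or range.

## Robot

A 6-joint arm with a two-finger parallel gripper is mounted at the origin on the work surface. World frame = base frame: x ahead of the robot, y to its left, z up, the work surface at z = 0. Lengths are in mm, angles in rad, forces in N, time in s.
With the tool pointing down it reaches from about 275 to 750 mm from the base axis. Payload 10.2 kg.
Tool frame: the origin (TCP) lies at the very end of the fingers, on their centre line; the grasp point (between the pads) lies 19 mm behind it (ctrl.grip_depth is the distance from the TCP to the grasp point, in mm); z points along the fingers, x is the direction in which the jaws open and shut, and the axes are right-handed (so a half turn about z gives the same grasp; the last joint's range is limited). The gripper opens to 85 mm and grips with 20 to 120 N. Pads are 22 mm wide; open, the fingers measure 114 mm over their backs; the gripper's body (76 mm by 85 mm) begins 54 mm behind the grasp point. The pads swing forward as they close: fully open they stand 13 mm farther back than shut.
Start: joints at [1.104, 0.313, 1.498, -0, 1.331, -0.223], TCP at [126.743, 509.477, 231.294] pointing down, gripper open.
Joint ranges: [-2.94, 2.94], [-0.97, 2.17], [0.19, 2.56], [-1.23, 4.37], [0.02, 3.11], [-2.88, 2.88]. Speed limits (rad/s): [2.39, 2.39, 3.01, 3.14, 3.14, 3.14].

## Interface

Orientations are given as a unit quaternion [w, x, y, z].
In Python, from rig import ctrl gives the robot as it stands.
- The arm moves only by the tool play_rows, never from a script. Its argument "motion" is a list of rows, each a list of 2 entries, a list of its own where there are three numbers: the shift along the tool's x, y, z in mm, then the turn, a rotation vector about the tool's x, y, z in degrees. A call has 1 to 20 rows; each row shifts and turns the commanded pose from where the row before left it, along the tool's axes as they then stand; what a row does not reach is not made up. A row lasts 1/12 s, in which the tool goes at most 41.7 mm and 7.16 degrees, less where a joint would pass 70% of its speed; a pose out of reach is approached as far as the arm can. A call with a gripper value outside its range is refused whole. "fingers" is the finger opening in mm, from 0 to 85.4, set as the call begins (left out, the last holds). The fingers move at their own pace and stop on an object; "squeeze" is the grip in N (left out, the last holds). Time passes only in rows, so rows that do not move let the fingers close. It gives the time, the measured TCP pose, the force and the opening at its end, in the units of the state.
- ctrl.sense(): the state, without advancing time (a new reading comes with each control period).
- ctrl.capture(name): name is "scene" or "side" or "wrist"; returns the picture (480x640x3 uint8, red, green, blue); there is no depth.
- ctrl.get_calibration(name): a dict with "K" (3x3 intrinsics, pixels), "R" (3x3) and "t" (3): a world point X has camera coordinates R X + t; the wrist camera has in their place "tool_from_camera" (4x4, takes a point from camera to tool coordinates, whose origin is the TCP and whose axes are the tool frame's). Camera axes: x right, y down, z forward; pixel columns grow to the right and rows downward; lengths in mm; the calibration is good to about 2 mm. A picture is of the moment at which its call begins: read the wrist's pose just before it. get_calibration takes no time and is no camera call.
- ctrl.finish_job(): hands the job in, once; it reports no verdict.
Trained networks look in the newest picture that a camera, given by its name, has taken for a name from the list of things; names that differ only in an ending like _2 or _b are one class to them, and where a whole thing is asked for, a point or a joint stands for the part that bears it (a point fixed in the world has none). Each returns a list of dicts, best first, with "p" (0 to 1); they miss things now and then, are a little off and sometimes report something else, mostly with a low value. They report only what shows in the picture. A call takes as long as a camera call. They do not tell look-alikes from the thing itself.
- ctrl.spot_in(camera, name): "position" ([column, row] as shares, 0 to 1, of the picture: columns of its width, rows of its height, amid what is visible of it).
The state is a dict: "time_s": time; "joints": joint angles; "dq": joint speeds; "tau": joint torques, N m; "eef_pos": TCP position; "ee_rot": TCP orientation; "force": force on the tool from outside, world axes, zero at the start; "wrist_torque": the same for the moment, N m; "grip_width": opening from 0.0 (shut) to 1.0 (fully open).
Only numpy, scipy, OpenCV 4.12 (cv2) and the standard library are available. Lean on these libraries where they do the work, as an engineer would, in place of code of your own. Each camera call takes 0.05 s, during which the arm holds its last target. There are 200 camera calls.

## Working session

There is one attempt and no reset: what is moved stays moved. The work goes in short steps, Python scripts to look and compute and a tool call to move; the robot and the scene stay as the last step left them, time stands still between calls to the robot, and variables do not carry over. Pictures are saved under pics/ and viewed, about 8 in all and at most 12, crops included, and the job is handed in when it is done.

Besides the shell and the picture viewer there is one more tool, called after "Request:" by a JSON object that holds its "op" and its "data". play_rows: Moves the arm, as the interface text tells. Its arguments: {"type":"object","properties":{"motion":{"type":"array"},"fingers":{"type":"number"},"squeeze":{"type":"number"}},"required":["motion"]}

```bash
mkdir -p pics; ls; python3 - <<'E'
from rig import ctrl
import cv2
print(ctrl.sense())
for c in ("scene","side"):
    im=ctrl.capture(c); cv2.imwrite(f"pics/{c}0.png",im[:,:,::-1])
    k=ctrl.get_calibration(c); print(c,k)
    for n in ("rack","end_stop","gate_slot","gate_top","bar_mid","station"):
        try: print(n,[( [round(d['position'][0]*640),round(d['position'][1]*480)],round(d['p'],2)) for d in ctrl.spot_in(c,n)])
        except Exception as e: print(n,e)
E
```

```text
pics
{'time_s': 0.0, 'joints': array([ 1.10359661e+00,  3.13454877e-01,  1.49844947e+00, -5.42663331e-06,
        1.33098984e+00, -2.23384124e-01]), 'dq': array([ 0.00062214, -0.00125225,  0.00215461,  0.00039518,  0.00025197,
       -0.00025136]), 'tau': array([-1.16574470e-04, -4.12274122e+01, -2.59734803e+01, -2.06426766e-04,
        4.22125391e-03,  3.04745720e-05]), 'eef_pos': array([126.62403267, 509.23390089, 230.72791474]), 'ee_rot': array([ 2.79635380e-04,  7.87846855e-01,  6.15870855e-01, -5.87633225e-04]), 'force': array([-0.57780156,  0.1360399 ,  0.19377009]), 'wrist_torque': array([-0.037944  ,  0.05477511, -0.00704001]), 'grip_width': 0.9993416516334689}
scene {'K': array([[530.79527325,   0.        , 310.92661252],
       [  0.        , 530.79527325, 241.75751755],
       [  0.        ,   0.        ,   1.        ]]), 'R': array([[-0.85097345,  0.52520335, -0.00237124],
       [ 0.32305854,  0.51987304, -0.79080036],
       [-0.41409825, -0.67371616, -0.61206958]]), 't': array([ 470.0953585 , -103.64974759, 1711.53792926])}
rack [([246, 220], 0.73), ([354, 227], 0.71),
[... 180 characters left out ...]
[([302, 282], 0.64), ([294, 265], 0.61)]
station [([305, 281], 0.56)]
side {'K': array([[602.4627033 ,   0.        , 317.29359023],
       [  0.        , 602.4627033 , 249.73669253],
       [  0.        ,   0.        ,   1.        ]]), 'R': array([[ 0.94297483, -0.33280534, -0.00625111],
       [-0.24168567, -0.67164053, -0.7003478 ],
       [ 0.22888099,  0.66192115, -0.7137744 ]]), 't': array([-498.71430174,  218.58245464, 1259.60040014])}
rack [([252, 332], 0.94), ([405, 362], 0.73), ([336, 252], 0.66)]
end_stop [([342, 275], 0.64)]
gate_slot [([343, 278], 0.77)]
gate_top [([362, 245], 0.84), ([339, 253], 0.58), ([192, 189], 0.34)]
bar_mid [([364, 246], 0.85)]
station [([344, 274], 0.69)]
```

```bash
python3 - <<'E'
import cv2
for c,(x0,y0,x1,y1) in {"scene":(180,160,500,400),"side":(170,130,490,370)}.items():
    im=cv2.imread(f"pics/{c}0.png")
    cv2.imwrite(f"pics/{c}0c.png",cv2.resize(im[y0:y1,x0:x1],None,fx=2.5,fy=2.5,interpolation=cv2.INTER_CUBIC))
E
```

```text
(no output)
```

View pics/scene0c.png

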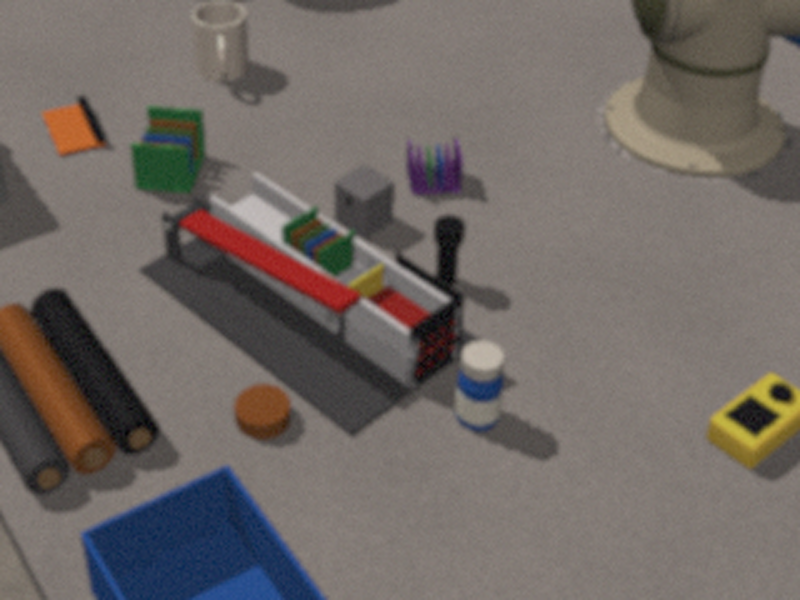

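View pics/side0c.png

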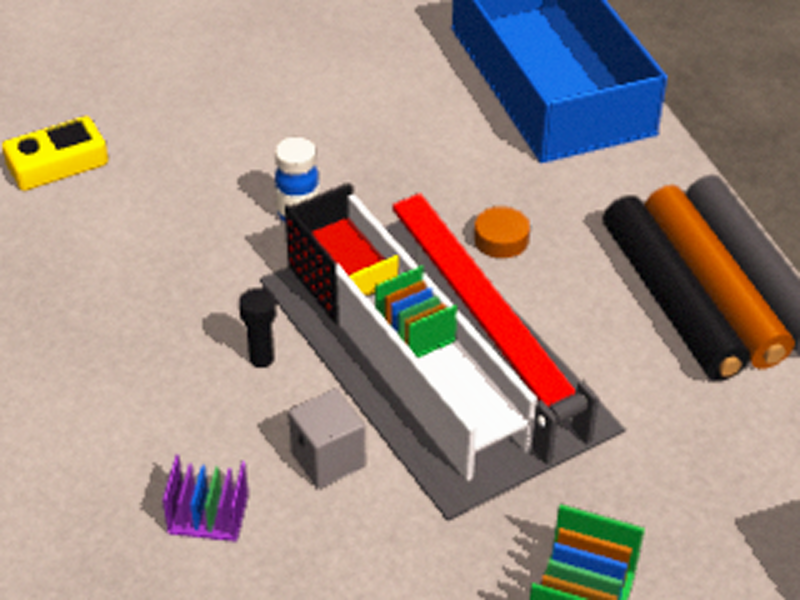

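The rack candidates in the scene picture are the small green rack in the chute at (307,256), the larger green one on the table at (246,220), and the purple one at (354,227). I choose the one in the chute because it is green and the smaller of the two. Next I fit the station pose from landmarks in both views.

```bash
cat > h.py <<'E'
import numpy as np, cv2
from rig import ctrl
def W(P,p):
    c,s=np.cos(p[2]),np.sin(p[2]); P=np.atleast_2d(P).astype(float)
    return np.c_[p[0]+c*P[:,0]-s*P[:,1],p[1]+s*P[:,0]+c*P[:,1],P[:,2]]
def proj(cam,X):
    k=ctrl.get_calibration(cam); q=np.atleast_2d(X)@k["R"].T+k["t"]; q=q@k["K"].T
    return q[:,:2]/q[:,2:]
def bar(s,y,a=0.):
    t=0.15-a; return [-220+s*np.cos(t)-5*np.sin(t),y,54+s*np.sin(t)+5*np.cos(t)]
LINES=[[(-210,34,73),(97,34,73)],[(-210,-34,73),(97,-34,73)],[(-210,28,45),(97,28,45)],[(-210,-28,45),(-210,28,45)],
 [(97,-28,45),(97,28,45)],[(97,-34,83),(97,34,83)],[(0,-26,71),(0,26,71)],
 [bar(7,-76),bar(265,-76),bar(265,-44),bar(7,-44),bar(7,-76)]]
def overlay(cam,im,p,rack=None):
    L=list(LINES)
    if rack is not None:
        r=rack
        for x in (-30,30): L.append([(r+x,-25,45),(r+x,25,45),(r+x,25,93),(r+x,-25,93),(r+x,-25,45)])
    S=4; im=cv2.resize(im,None,fx=S,fy=S,interpolation=cv2.INTER_CUBIC)
    for l in L:
        cv2.polylines(im,[np.round((proj(cam,W(l,p))+.5)*S).astype(int)],False,(255,0,255),1)
    return im
E
cat > fit.py <<'E'
from h import *
from scipy.optimize import least_squares
obs={"side":[((-210,34,73),(472,426)),((-210,-34,73),(532,407)),(bar(265,-76),(421,195)),(bar(265,-44),(395,206)),(bar(7,-44),(545,407)),(bar(7,-76),(578,392)),((0,26,71),(352,276)),((0,-26,71),(397,258)),((97,-34,83),(352,188))],
"scene":[(bar(7,-76),(182,222)),(bar(265,-76),(330,304)),(bar(265,-44),(357,291)),((-210,34,73),(255,175)),((0,26,71),(382,267)),((97,34,83),(460,295))]}
off={"side":(170,130),"scene":(180,160)}
def res(p):
    r=[]
    for c,l in obs.items():
        U=proj(c,W([a for a,_ in l],p)); V=np.array([b for _,b in l])/2.5+off[c]
        r.append((U-V).ravel())
    return np.concatenate(r)
best=min((least_squares(res,[300,500,y],loss="soft_l1") for y in np.arange(-3,3,1)),key=lambda s:s.cost)
p=best.x; print(p,best.cost); print(res(p).reshape(-1,2).round(1).tolist()); np.save("p.npy",p)
for c,(x0,y0,x1,y1) in {"scene":(235,220,375,325),"side":(275,195,415,345)}.items():
    im=overlay(c,cv2.imread(f"pics/{c}0.png"),p,-60)[y0*4:y1*4,x0*4:x1*4]
    cv2.imwrite(f"pics/o_{c}.png",im)
E
python3 fit.py
```

```text
Traceback (most recent call last):
  File "fit.py", line 12, in <module>
    best=min((least_squares(res,[300,500,y],loss="soft_l1") for y in np.arange(-3,3,1)),key=lambda s:s.cost)
  File "fit.py", line 12, in <genexpr>
    best=min((least_squares(res,[300,500,y],loss="soft_l1") for y in np.arange(-3,3,1)),key=lambda s:s.cost)
              ~~~~~~~~~~~~~^^^^^^^^^^^^^^^^^^^^^^^^^^^^^^^^
  File "fit.py", line 9, in res
    U=proj(c,W([a for a,_ in l],p)); V=np.array([b for _,b in l])/2.5+off[c]
  File "h.py", line 7, in proj
    k=ctrl.get_calibration(cam); q=np.atleast_2d(X)@k["R"].T+k["t"]; q=q@k["K"].T
ValueError: time passes only in moves, steps and waits
```

```bash
sed -i 's/^def W/CAL={c:ctrl.get_calibration(c) for c in ("scene","side","wrist")}\ndef W/; s/k=ctrl.get_calibration(cam)/k=CAL[cam]/' h.py; python3 fit.py
```

```text
[ 338.83176035  430.11835162 -431.74547484] 3013.7850723124143
[[-142.3, -77.6], [-140.7, -80.3], [-126.5, -61.6], [-127.2, -62.2], [-141.1, -76.9], [-142.7, -75.7], [-126.5, -64.7], [-126.1, -64.2], [-121.1, -59.4], [139.7, 41.7], [174.4, 53.0], [171.3, 50.6], [138.8, 37.1], [158.7, 43.7], [168.9, 48.8]]
```

```bash
sed -i 's/\[300,500,y\],loss="soft_l1"/[520,0,y]/' fit.py; python3 fit.py
```

```text
[567.59309966  91.48279121  -4.51897387] 26.360285499602263
[[-1.8, 2.0], [1.0, -3.1], [-0.1, -1.3], [-1.2, -1.0], [0.2, 0.2], [-0.9, 0.4], [-0.8, 0.6], [0.5, -0.3], [0.5, -0.8], [-2.1, -1.3], [1.9, 1.1], [0.6, 0.4], [-0.1, -1.9], [-1.2, -1.9], [-2.7, 0.2]]
```

```bash
python3 - <<'E'
import cv2,numpy as np
a=cv2.imread("pics/o_scene.png");b=cv2.imread("pics/o_side.png")
print(a.shape,b.shape)
b=cv2.copyMakeBorder(b,0,0,0,0,0)
E
```

```text
(420, 560, 3) (600, 560, 3)
```

View pics/o_side.png

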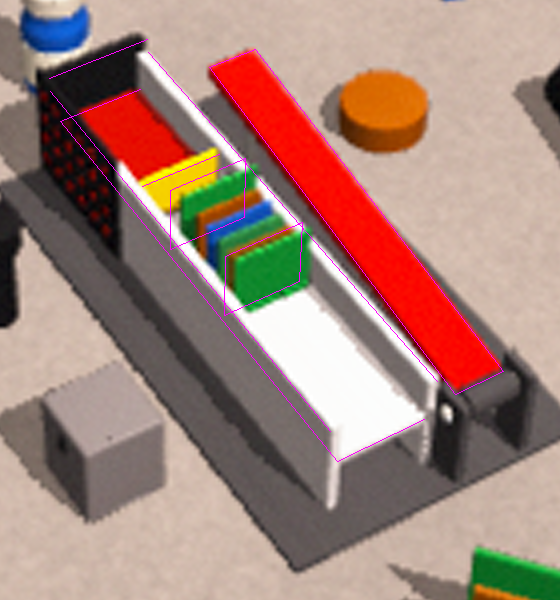

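View pics/o_scene.png

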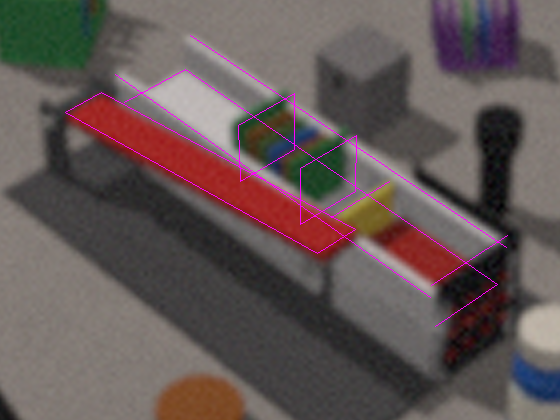

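The fit overlays well: the bar and gate lie on their edges in the side view. In the side crop the rack's rear plate is at about (270,270), so the rack sits near station x ≈ -68. The scene view is off by 1–2 px. I'll go above the start of the push, with one finger over the bar and the other over the chute behind the rack, and check with the wrist camera.

Request:
{"op": "play_rows", "data": {"motion": [[[-19.3,30.1,0],[0,0,0]],[[-19.3,30.1,0],[0,0,0]],[[-19.3,30.1,0],[0,0,0]],[[-19.3,30.1,0],[0,0,0]],[[-19.3,30.1,0],[0,0,0]],[[-19.3,30.1,0],[0,0,0]],[[-19.3,30.1,0],[0,0,0]],[[-19.3,30.1,0],[0,0,0]],[[-19.3,30.1,0],[0,0,0]],[[-19.3,30.1,0],[0,0,0]],[[-19.3,30.1,0],[0,0,0]],[[-19.3,30.1,0],[0,0,0]],[[-19.3,30.1,0],[0,0,0]],[[-19.3,30.1,0],[0,0,0]],[[-19.3,30.1,0],[0,0,0]],[[-19.3,30.1,0],[0,0,0]],[[-19.3,30.1,0],[0,0,0]],[[-19.3,30.1,0],[0,0,0]],[[-19.3,30.1,0],[0,0,0]],[[-19.3,30.1,0],[0,0,0]]], "fingers": 45}}

```text
time_s: 2.37
eef_pos: [618.7, -11.9, 231.2]
ee_rot: [-0.0, 0.788, 0.616, 0.0]
force: [-0.7, 0.7, -1.0]
grip_width: 0.527
```

Request:
{"op": "play_rows", "data": {"motion": [[[0,0,0],[0,0,6.5]],[[0,0,0],[0,0,6.5]],[[0,0,0],[0,0,6.5]],[[0,0,0],[0,0,6.5]],[[0,0,0],[0,0,6.5]],[[0,0,0],[0,0,6.5]],[[0,0,0],[0,0,6.5]],[[0,0,0],[0,0,6.5]],[[0,0,0],[0,0,6.5]],[[0,0,0],[0,0,6.5]],[[0,0,0],[0,0,0]],[[0,0,0],[0,0,0]],[[0,0,0],[0,0,0]]]}}

```text
time_s: 3.45
eef_pos: [617.8, -10.4, 231.3]
ee_rot: [0.0, 0.995, 0.098, -0.0]
force: [1.0, 0.8, 0.0]
grip_width: 0.528
```

```bash
cat > wr.py <<'E'
import sys
from h import *
from scipy.spatial.transform import Rotation as Ro
s=ctrl.sense(); im=ctrl.capture("wrist")
q=s["ee_rot"]; R=Ro.from_quat([q[1],q[2],q[3],q[0]]).as_matrix()
T=np.eye(4); T[:3,:3]=R; T[:3,3]=s["eef_pos"]; M=np.linalg.inv(T@np.array(CAL["wrist"]["tool_from_camera"]))
CAL["wrist"]["R"]=M[:3,:3]; CAL["wrist"]["t"]=M[:3,3]
np.savez("wr.npz",R=M[:3,:3],t=M[:3,3])
p=np.load("p.npy"); n=sys.argv[1]
cv2.imwrite(f"pics/w{n}.png",im[:,:,::-1])
o=overlay("wrist",im[:,:,::-1].copy(),p,float(sys.argv[2])); o=cv2.resize(o,(800,600),interpolation=cv2.INTER_AREA)
cv2.imwrite(f"pics/wo{n}.png",o)
e=s["eef_pos"]; c,sn=np.cos(p[2]),np.sin(p[2]); d=e[:2]-p[:2]
print("t",s["time_s"],"tcp",e,"station",c*d[0]+sn*d[1],-sn*d[0]+c*d[1],"toolx",R[:,0],"toolz",R[:,2],s["force"],s["grip_width"])
E
python3 wr.py 1 -68; python3 -c "
from h import *; print(CAL['wrist'])"
```

```text
t 3.45 tcp [617.75998034 -10.40893211 231.25422857] station -109.63445141717847 -29.646690543778462 toolx [ 9.80885813e-01  1.94584209e-01 -8.52129903e-05] toolz [-8.17463409e-05 -2.58456936e-05 -9.99999996e-01] [0.9758566  0.76084846 0.03244186] 0.5283199586015213
{'K': array([[339.83430719,   0.        , 317.33681752],
       [  0.        , 339.83430719, 237.54217182],
       [  0.        ,   0.        ,   1.        ]]), 'tool_from_camera': array([[ 9.99999799e-01,  5.44514946e-04, -3.26072903e-04,
        -8.29805233e-02],
       [-4.36296373e-04,  9.62886101e-01,  2.69907701e-01,
        -6.64759615e+01],
       [ 4.60939844e-04, -2.69907504e-01,  9.62886144e-01,
        -1.42302367e+02],
       [ 0.00000000e+00,  0.00000000e+00,  0.00000000e+00,
         1.00000000e+00]])}
```

View pics/wo1.png

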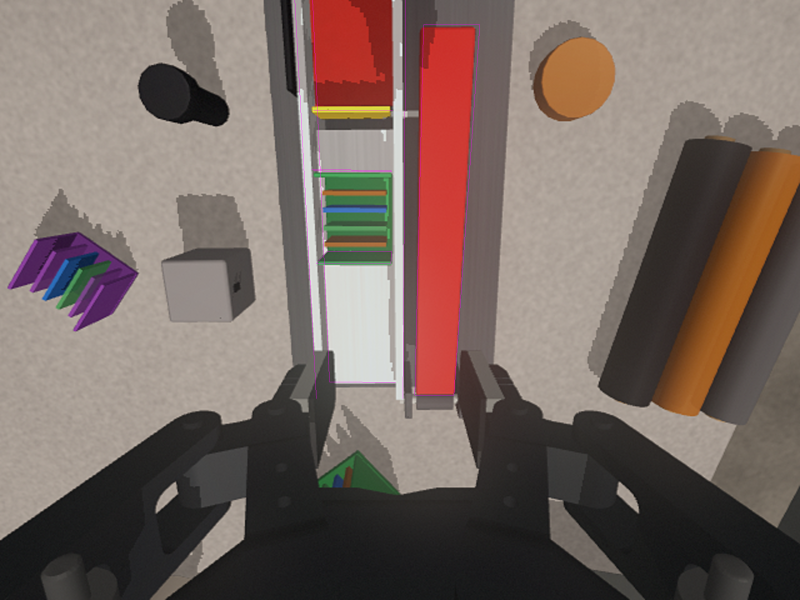

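The wrist view confirms the fit: the overlay lies on the bar, walls and gate, and on the rack at x ≈ -68. The chosen rack is in the chute at about (355,215), with the purple one at (70,280) and the big green one at (355,475). I'll back up 12 mm and descend.

Request:
{"op": "play_rows", "data": {"motion": [[[0,6,0],[0,0,0]],[[0,6,20],[0,0,0]],[[0,0,24],[0,0,0]],[[0,0,24],[0,0,0]],[[0,0,24],[0,0,0]],[[0,0,24],[0,0,0]],[[0,0,18],[0,0,0]],[[0,0,10],[0,0,0]],[[0,0,0],[0,0,0]],[[0,0,0],[0,0,0]],[[0,0,0],[0,0,0]]]}}

```text
time_s: 4.42
eef_pos: [620.8, -22.5, 88.8]
ee_rot: [0.0, 0.995, 0.096, 0.001]
force: [-0.3, 0.4, 0.9]
grip_width: 0.528
```

Request:
{"op": "play_rows", "data": {"motion": [[[0,0,4],[0,0,0]],[[0,0,4],[0,0,0]],[[0,0,4],[0,0,0]],[[0,0,4],[0,0,0]],[[0,0,2],[0,0,0]],[[0,0,0],[0,0,0]],[[0,0,0],[0,0,0]],[[0,0,0],[0,0,0]]]}}

```text
time_s: 5.08
eef_pos: [620.2, -21.9, 69.7]
ee_rot: [-0.0, 0.995, 0.096, 0.0]
force: [-1.0, 4.2, 5.6]
grip_width: 0.527
```

```bash
python3 wr.py 2 -68; python3 - <<'E'
from h import *
im=ctrl.capture("side"); s=ctrl.sense(); print(s["force"],s["wrist_torque"],s["time_s"])
cv2.imwrite("pics/s2.png",cv2.resize(im[195:345,275:415,::-1],None,fx=4,fy=4,interpolation=cv2.INTER_CUBIC))
E
```

```text
t 5.0833 tcp [620.15763118 -21.9469136   69.71936678] station -121.41814626985006 -29.781901602419577 toolx [9.81471906e-01 1.91605730e-01 3.77367609e-04] toolz [ 3.39850872e-04  2.28664847e-04 -9.99999916e-01] [-0.97539179  4.19016713  5.61850866] 0.5270291283233922
[-0.49472882  1.8660718   5.07042234] [0.43661762 0.11791639 0.05317962] 5.1833
```

View pics/wo2.png

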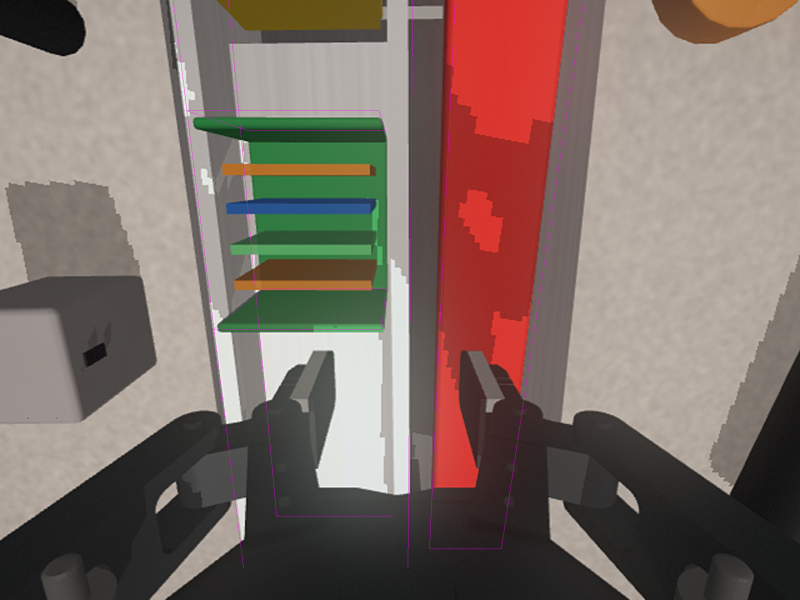

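Request:
{"op": "play_rows", "data": {"motion": [[[0,0,3],[0,0,0]],[[0,0,3],[0,0,0]],[[0,0,3],[0,0,0]],[[0,0,2],[0,0,0]],[[0,0,0],[0,0,0]],[[0,0,0],[0,0,0]],[[0,0,0],[0,0,0]]]}}

```text
time_s: 5.77
eef_pos: [620.3, -21.8, 58.8]
ee_rot: [-0.0, 0.995, 0.096, 0.0]
force: [-2.0, 4.8, 6.6]
grip_width: 0.526
```

Request:
{"op": "play_rows", "data": {"motion": [[[0,0,1],[0,0,0]],[[0,0,0.5],[0,0,0]],[[0,0,0],[0,0,0]],[[0,0,0],[0,0,0]]]}}

```text
time_s: 6.1
eef_pos: [620.3, -21.7, 57.3]
ee_rot: [-0.0, 0.995, 0.096, 0.0]
force: [-1.8, 5.2, 7.3]
grip_width: 0.531
```

```bash
python3 wr.py 3 -68; python3 - <<'E'
from h import *
im=ctrl.capture("side"); s=ctrl.sense(); print(s["force"],s["wrist_torque"],s["time_s"])
a=cv2.resize(im[185:345,265:415,::-1],None,fx=3.6,fy=3.6,interpolation=cv2.INTER_CUBIC)
b=cv2.imread("pics/w3.png")[0:330,130:480]
b=cv2.resize(b,(int(350*a.shape[0]/330*.42),int(a.shape[0]*.42)))
c=np.zeros((a.shape[0],b.shape[1],3),np.uint8); c[:b.shape[0]]=b
cv2.imwrite("pics/s3.png",np.hstack([a,c]))
E
```

```text
t 6.1 tcp [620.33895369 -21.68738429  57.28672451] station -121.19830852521278 -30.00972759104348 toolx [0.98147495 0.19158793 0.00099394] toolz [ 8.96891948e-04  5.93285014e-04 -9.99999422e-01] [-1.7882113   5.18149787  7.33391897] 0.5305730627700671
[-1.60228096  5.82283695  7.1107683 ] [0.92921011 0.06470035 0.09164284] 6.2
```

View pics/s3.png

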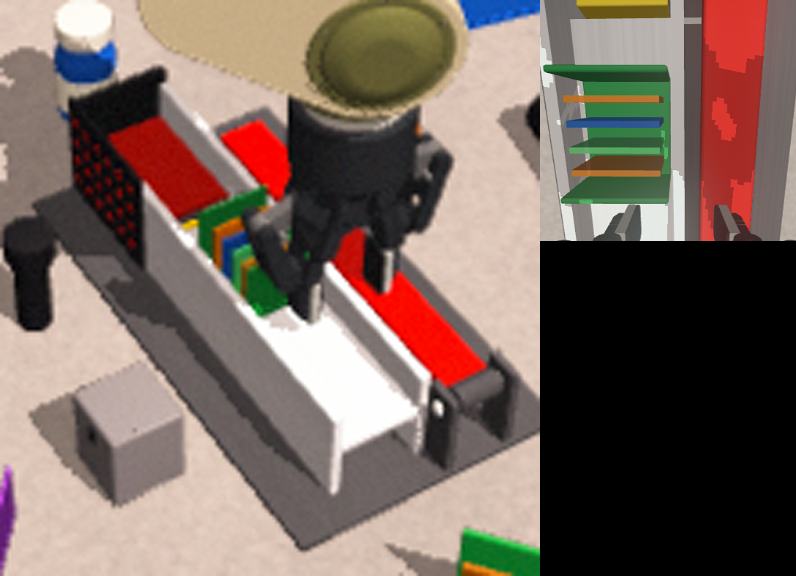

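```bash
python3 - <<'E'
from h import *
z=np.load("wr.npz"); CAL["wrist"]["R"],CAL["wrist"]["t"]=z["R"],z["t"]; p=np.load("p.npy")
def rot(x,zz,a): # point at a=0 rotated down
    X,Z=x+220,zz-54; return [-220+X*np.cos(a)+Z*np.sin(a),54-X*np.sin(a)+Z*np.cos(a)]
for a in (0,.05,.08,.1,.12,.14,.16,.18):
    g=[(lambda q:(q[0],0,q[1]))(rot(x,71,a)) for x in (0,4)]
    b=[(lambda q:(q[0],y,q[1]))(rot(bar(265,0)[0],bar(265,0)[2],a)) for y in (-76,-44)]
    print(a,round(g[0][2],1),"wrist gate",proj("wrist",W(g,p)).round(1).tolist(),"side gate",proj("side",W(g,p)).round(1).tolist(),"side bar end",proj("side",W(b,p)).round(1).tolist())
print("slot floor edges wrist",proj("wrist",W([(-8,0,45),(8,0,45)],p)).round(1).tolist())
im=cv2.imread("pics/w3.png").astype(int)
m=(im[:,:,2]>1.6*im[:,:,0]+25)&(im[:,:,1]>1.4*im[:,:,0]+20)
col=int(proj("wrist",W([(0,0,45)],p))[0,0]); 
for c in (col-20,col,col+20): print(c,np.where(m[:100,c])[0][[0,-1]] if m[:100,c].any() else None, im[:40:3,c].tolist())
s=ctrl.capture("side")[:,:,::-1].astype(int); m=(s[:,:,2]>150)&(s[:,:,1]>120)&(s[:,:,0]<90)
ys,xs=np.where(m[225:300,300:350]); print("yellow side",list(zip(xs+300,ys+225)))
E
```

```text
0 71.0 wrist gate [[224.2, -34.8], [223.2, -49.6]] side gate [[319.7, 236.9], [318.8, 235.9]] side bar end [[338.3, 206.7], [326.8, 211.4]]
0.05 60.0 wrist gate [[232.3, -21.0], [231.6, -34.1]] side gate [[319.6, 240.1], [318.7, 239.2]] side bar end [[337.8, 210.4], [326.3, 215.0]]
0.08 53.4 wrist gate [[236.6, -13.0], [236.1, -25.1]] side gate [[319.6, 242.1], [318.7, 241.2]] side bar end [[337.6, 212.7], [326.2, 217.3]]
0.1 49.0 wrist gate [[239.2, -7.7], [238.8, -19.4]] side gate [[319.6, 243.5], [318.8, 242.6]] side bar end [[337.4, 214.2], [326.1, 218.8]]
0.12 44.5 wrist gate [[241.7, -2.5], [241.3, -13.7]] side gate [[319.7, 244.8], [318.8, 244.0]] side bar end [[337.3, 215.7], [326.0, 220.4]]
0.14 40.1 wrist gate [[244.0, 2.6], [243.8, -8.1]] side gate [[319.7, 246.2], [318.9, 245.4]] side bar end [[337.2, 217.3], [325.9, 221.9]]
0.16 35.7 wrist gate [[246.2, 7.6], [246.0, -2.6]] side gate [[319.8, 247.6], [318.9, 246.8]] side bar end [[337.2, 218.9], [325.9, 223.5]]
0.18 31.3 wrist gate [[248.3, 12.5], [248.2, 2.8]] side gate [[319.9, 249.0], [319.0, 248.2]] side bar end [[33
[... 488 characters left out ...]
[173, 176, 182], [173, 175, 182], [173, 177, 182], [174, 177, 183]]
261 [ 0 24] [[43, 171, 200], [50, 174, 202], [39, 151, 178], [25, 86, 105], [22, 87, 105], [21, 87, 105], [25, 88, 107], [24, 87, 106], [15, 81, 101], [175, 178, 183], [174, 178, 183], [174, 177, 183], [175, 178, 184], [173, 176, 182]]
yellow side [(np.int64(339), np.int64(242)), (np.int64(317), np.int64(246)), (np.int64(318), np.int64(246)), (np.int64(319), np.int64(246)), (np.int64(315), np.int64(247)), (np.int64(316), np.int64(247)), (np.int64(317), np.int64(247)), (np.int64(318), np.int64(247)), (np.int64(319), np.int64(247)), (np.int64(316), np.int64(248)), (np.int64(317), np.int64(248)), (np.int64(334), np.int64(257))]
```

The side view shows the bar held level and the leaf top only just visible through the slot, giving an angle of about 0.145. Contact force is about 7 N. I'll go 1 mm lower and start pushing.

Request:
{"op": "play_rows", "data": {"motion": [[[0,0,1],[0,0,0]],[[0,-2,0],[0,0,0]],[[0,-2.5,0],[0,0,0]],[[0,-2.5,0],[0,0,0]],[[0,-2.5,0],[0,0,0]],[[0,-2.5,0],[0,0,0]],[[0,-2.5,0],[0,0,0]],[[0,-2.5,0],[0,0,0]],[[0,-2.5,0],[0,0,0]],[[0,-2.5,0],[0,0,0]],[[0,-2.5,0],[0,0,0]],[[0,-2.5,0],[0,0,0]],[[0,-2.5,0],[0,0,0]]]}}

```text
time_s: 7.33
eef_pos: [615.5, 5.1, 56.7]
ee_rot: [0.002, 0.995, 0.096, 0.002]
force: [0.7, -6.2, 5.6]
grip_width: 0.524
```

```bash
python3 wr.py 4 -53; python3 - <<'E'
import cv2;a=cv2.imread("pics/wo4.png");cv2.imwrite("pics/w4c.png",a[:420,120:620])
E
```

```text
t 7.3333 tcp [615.54253525   5.05641497  56.70861043] station -94.03126007179684 -30.44320964375476 toolx [0.98162722 0.19078957 0.00270976] toolz [ 0.00332987 -0.0029297  -0.99999016] [ 0.70490489 -6.23609147  5.55512217] 0.523640483083227
```

View pics/w4c.png

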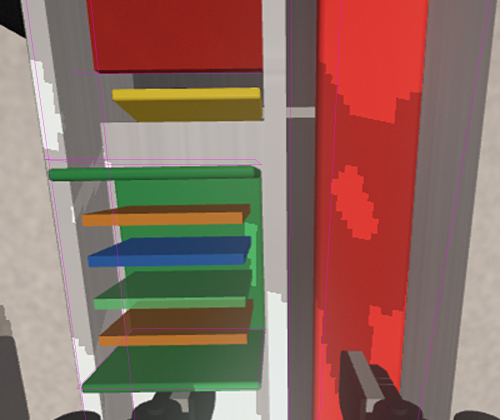

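```bash
python3 - <<'E'
from h import *
z=np.load("wr.npz"); CAL["wrist"]["R"],CAL["wrist"]["t"]=z["R"],z["t"]; p=np.load("p.npy")
f=1.25; o=np.array([120,0])
def rot(x,zz,a):
    X,Z=x+220,zz-54; return [-220+X*np.cos(a)+Z*np.sin(a),54-X*np.sin(a)+Z*np.cos(a)]
P=lambda L:((proj("wrist",W(L,p)))*f-o).round(1).tolist()
print("slot",P([(-8,0,45),(8,0,45)]))
for a in (.1,.12,.13,.14,.15,.16,.17,.18):
    g=[(lambda q:(q[0],y,q[1]))(rot(x,71,a)) for x in (0,4) for y in (0,)]
    e=[(lambda q:(q[0],y,q[1]))(rot(0,71,a)) for y in (-26,26)]
    print(a,P(g),"ends",P(e))
im=cv2.imread("pics/w4.png"); 
for c in (230,245,260): print([ (r,im[r,c].tolist()) for r in range(52,104,2)] if c==245 else "")
E
```

```text
slot [[186.0, 117.3], [183.1, 64.4]]
0.1 [[181.9, 86.9], [181.4, 73.5]] ends [[262.9, 86.8], [101.0, 86.9]]
0.12 [[184.8, 90.1], [184.4, 77.2]] ends [[263.2, 90.0], [106.3, 90.1]]
0.13 [[186.2, 91.7], [185.8, 79.0]] ends [[263.4, 91.6], [108.8, 91.7]]
0.14 [[187.5, 93.3], [187.1, 80.9]] ends [[263.6, 93.3], [111.3, 93.4]]
0.15 [[188.8, 95.0], [188.5, 82.8]] ends [[263.8, 94.9], [113.7, 95.0]]
0.16 [[190.0, 96.7], [189.7, 84.7]] ends [[264.0, 96.6], [116.1, 96.7]]
0.17 [[191.3, 98.4], [191.0, 86.6]] ends [[264.1, 98.3], [118.3, 98.4]]
0.18 [[192.5, 100.1], [192.2, 88.6]] ends [[264.3, 100.0], [120.6, 100.1]]

[(52, [30, 36, 146]), (54, [29, 36, 151]), (56, [14, 18, 71]), (58, [60, 60, 77]), (60, [70, 70, 76]), (62, [71, 70, 75]), (64, [72, 72, 76]), (66, [72, 72, 76]), (68, [72, 72, 76]), (70, [58, 55, 60]), (72, [47, 179, 208]), (74, [51, 178, 206]), (76, [54, 179, 207]), (78, [41, 157, 184]), (80, [23, 86, 105]), (82, [25, 90, 110]), (84, [28, 91, 110]), (86, [28, 91, 110]), (88, [28, 91, 111]), (90, [29, 91, 110]), (92, [29, 91, 111]), (94, [27, 91, 110]), (96, [22, 87, 107]), (98, [180, 181, 186]), (100, [174, 178, 183]), (102, [174, 177, 183])]
```

Request:
{"op": "play_rows", "data": {"motion": [[[0,0,1],[0,0,0]],[[0,-2,0.5],[0,0,0]],[[0,-3,0],[0,0,0]],[[0,-3,0],[0,0,0]],[[0,-3,0],[0,0,0]],[[0,-3,0],[0,0,0]],[[0,-3,0],[0,0,0]],[[0,-3,0],[0,0,0]],[[0,-3,0],[0,0,0]],[[0,-3,0],[0,0,0]],[[0,-3,0],[0,0,0]],[[0,-3,0],[0,0,0]],[[0,-3,0],[0,0,0]],[[0,-3,0],[0,0,0]],[[0,-3,0],[0,0,0]],[[0,-3,0],[0,0,0]],[[0,-3,0],[0,0,0]],[[0,-3,0],[0,0,0]]]}}

```text
time_s: 8.88
eef_pos: [606.2, 54.1, 55.3]
ee_rot: [0.002, 0.995, 0.096, 0.002]
force: [0.9, -6.7, 6.8]
grip_width: 0.527
```

```bash
python3 wr.py 5 -5
```

```text
t 8.8833 tcp [606.18059289  54.12330173  55.3408912 ] station -44.07982483526889 -30.687051522359628 toolx [0.98158256 0.19101418 0.00304376] toolz [ 0.00367321 -0.0029413  -0.99998893] [ 0.94395926 -6.69164172  6.84425184] 0.5270346432818311
```

Request:
{"op": "play_rows", "data": {"motion": [[[0,-3,0],[0,0,0]],[[0,-3,0],[0,0,0]],[[0,-3,0],[0,0,0]],[[0,-3,0],[0,0,0]],[[0,-3,0],[0,0,0]],[[0,-3,0],[0,0,0]],[[0,-3,0],[0,0,0]],[[0,-3,0],[0,0,0]],[[0,-3,0],[0,0,0]],[[0,-3,0],[0,0,0]],[[0,-3,0],[0,0,0]],[[0,-3,0],[0,0,0]],[[0,-3,0],[0,0,0]],[[0,-3,0],[0,0,0]],[[0,-3,0],[0,0,0]],[[0,-3,0],[0,0,0]],[[0,-3,0],[0,0,0]],[[0,-3,0],[0,0,0]],[[0,-3,0],[0,0,0]],[[0,-3,0],[0,0,0]]]}}

```text
time_s: 10.6
eef_pos: [594.7, 113.1, 55.3]
ee_rot: [0.001, 0.995, 0.096, 0.002]
force: [1.9, -6.4, 6.4]
grip_width: 0.527
```

```bash
python3 wr.py 6 56;python3 - <<'E'
from h import *
im=ctrl.capture("side")
a=cv2.resize(im[185:345,265:415,::-1],None,fx=3,fy=3,interpolation=cv2.INTER_CUBIC)
b=cv2.resize(cv2.imread("pics/w6.png")[0:340,130:480],None,fx=.9,fy=.9)
h=max(len(a),len(b)); c=np.zeros((h,a.shape[1]+b.shape[1],3),np.uint8); c[:len(a),:a.shape[1]]=a; c[:len(b),a.shape[1]:]=b
cv2.imwrite("pics/s6.png",c)
E
```

```text
t 10.6 tcp [594.74670043 113.11104466  55.29499193] station 16.005730196123523 -30.804479918795085 toolx [0.9815696  0.19108216 0.0029556 ] toolz [ 0.00352479 -0.00263892 -0.99999031] [ 1.8980285  -6.38221378  6.40665453] 0.5271703143105125
```

View pics/s6.png

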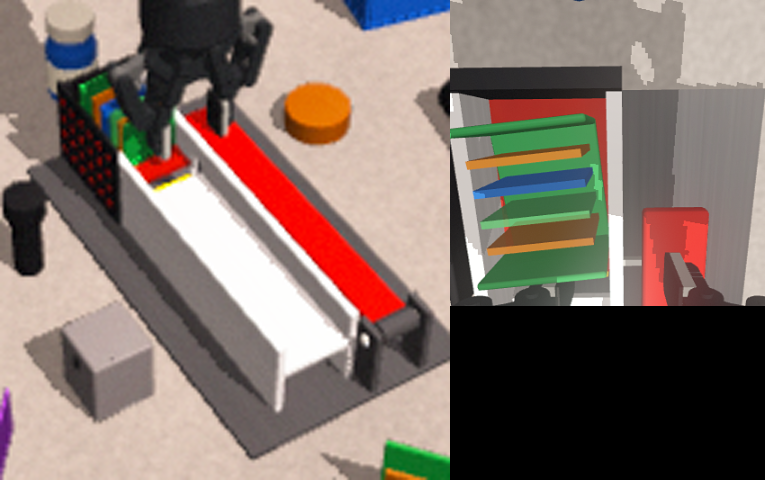

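The rack is past the gate, slightly yawed, with about 10 mm to go. The gate is still sunk, with only a yellow line in the slot at (175,183) in the side crop. Next comes a slow final push onto the stop.

Request:
{"op": "play_rows", "data": {"motion": [[[0,-1,0],[0,0,0]],[[0,-1,0],[0,0,0]],[[0,-1,0],[0,0,0]],[[0,-1,0],[0,0,0]],[[0,-1,0],[0,0,0]],[[0,-1,0],[0,0,0]],[[0,-1,0],[0,0,0]],[[0,-1,0],[0,0,0]]]}}

```text
time_s: 11.37
eef_pos: [593.1, 120.9, 55.2]
ee_rot: [0.001, 0.995, 0.096, 0.002]
force: [1.8, -6.2, 5.0]
grip_width: 0.528
```

Request:
{"op": "play_rows", "data": {"motion": [[[0,-1,0],[0,0,0]],[[0,-1,0],[0,0,0]],[[0,0,0],[0,0,0]]]}}

```text
time_s: 11.62
eef_pos: [592.9, 121.8, 55.2]
ee_rot: [0.002, 0.995, 0.096, 0.001]
force: [2.0, -12.4, 6.7]
grip_width: 0.525
```

Request:
{"op": "play_rows", "data": {"motion": [[[0,-1,0],[0,0,0]],[[0,-0.5,0],[0,0,0]],[[0,0,0],[0,0,0]]]}}

```text
time_s: 11.87
eef_pos: [592.8, 121.9, 55.3]
ee_rot: [0.003, 0.995, 0.096, 0.001]
force: [1.6, -20.9, 7.4]
grip_width: 0.526
```

```bash
python3 wr.py 7 67; python3 -c "
import cv2;a=cv2.imread('pics/wo7.png');cv2.imwrite('pics/w7c.png',a[:420,120:620])"
```

```text
t 11.8667 tcp [592.79595624 121.91569882  55.2898579 ] station 25.021164040646553 -30.582465490071826 toolx [0.98139325 0.19199817 0.00199627] toolz [ 0.00333829 -0.00666651 -0.99997221] [  1.64928377 -20.90413459   7.42909018] 0.5259719841522734
```

View pics/w7c.png

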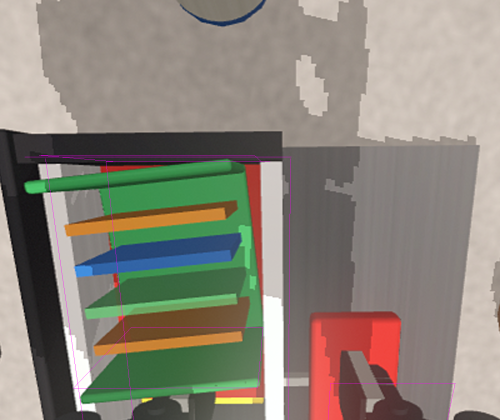

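The front corner is on the stop and the force rose to 21 N. The rack is yawed by about 5°, with its left corner about 4 mm short, so its origin is near x ≈ 65, inside tolerance. Now I back off and rise.

Request:
{"op": "play_rows", "data": {"motion": [[[0,1.5,0],[0,0,0]],[[0,2,0],[0,0,0]],[[0,2,0],[0,0,0]],[[0,0,0],[0,0,0]],[[0,0,-3],[0,0,0]],[[0,0,-4],[0,0,0]],[[0,0,-4],[0,0,0]],[[0,0,-4],[0,0,0]],[[0,0,-4],[0,0,0]],[[0,0,-4],[0,0,0]],[[0,0,-4],[0,0,0]],[[0,0,-4],[0,0,0]],[[0,0,-4],[0,0,0]],[[0,0,-4],[0,0,0]],[[0,0,-4],[0,0,0]],[[0,0,-6],[0,0,0]],[[0,0,-10],[0,0,0]],[[0,0,-20],[0,0,0]],[[0,0,-30],[0,0,0]],[[0,0,-30],[0,0,0]]]}}

```text
time_s: 13.58
eef_pos: [591.7, 120.8, 194.6]
ee_rot: [-0.0, 0.995, 0.096, -0.001]
force: [0.4, 0.0, -0.0]
grip_width: 0.523
```

Request:
{"op": "play_rows", "data": {"motion": [[[0,5,-25],[0,0,0]],[[0,15,-20],[0,0,0]],[[0,25,0],[0,0,0]],[[0,25,0],[0,0,0]],[[0,20,0],[0,0,0]],[[0,0,0],[0,0,0]],[[0,0,0],[0,0,0]],[[0,0,0],[0,0,0]],[[0,0,0],[0,0,0]]]}}

```text
time_s: 14.33
eef_pos: [609.3, 33.3, 238.5]
ee_rot: [-0.0, 0.995, 0.097, 0.0]
force: [-0.1, -0.2, -0.1]
grip_width: 0.53
```

```bash
python3 wr.py 8 65; python3 - <<'E'
from h import *
im=ctrl.capture("side"); 
a=cv2.resize(im[185:345,265:415,::-1],None,fx=3,fy=3,interpolation=cv2.INTER_CUBIC)
b=cv2.resize(cv2.imread("pics/wo8.png")[:420,200:540],None,fx=1,fy=1)
h=max(len(a),len(b)); c=np.zeros((h,a.shape[1]+b.shape[1],3),np.uint8); c[:len(a),:a.shape[1]]=a; c[:len(b),a.shape[1]:]=b
cv2.imwrite("pics/s8.png",c)
E
```

```text
t 14.3333 tcp [609.25166867  33.33876495 238.54688213] station -65.06709938652199 -29.70583678497912 toolx [9.81301359e-01 1.92477602e-01 1.22439535e-04] toolz [ 7.67148295e-05  2.45011179e-04 -9.99999967e-01] [-0.12141851 -0.17815685 -0.08728275] 0.5295272835347674
```

View pics/s8.png

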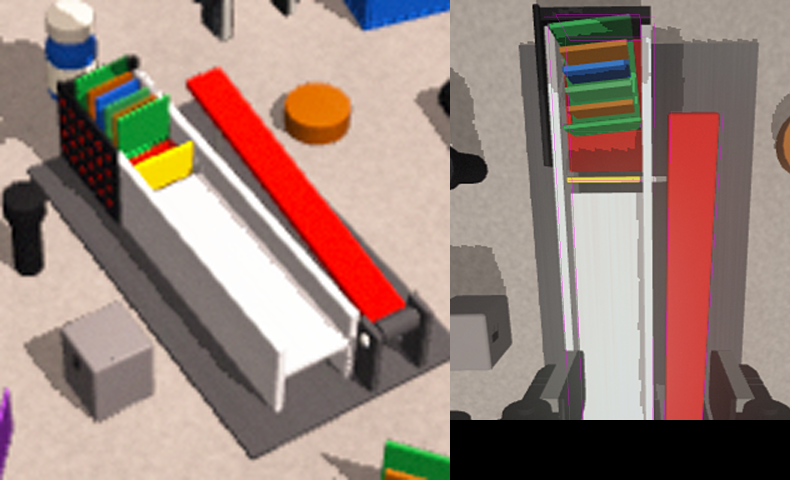

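The gate is closed and the bar is up. The rack stands upright against the stop with a slight yaw, and the hand is clear with no force on it. I'm handing in.

```bash
python3 -c "
from rig import ctrl
print(ctrl.finish_job())"
```

```text
the job is handed in; nothing more can be done
None
```

The rack is home in the red-floored bay with the gate closed behind it, and I handed the job in at about 14.3 s of the 38 s. The hand-in gives no verdict, so this rests on my own checks.

**What I did:** I held the red bar down with one fingertip. With the other finger I pushed the small green rack past the sunk gate until its front corner met the end stop; the force rose to about 21 N. Then I backed off 5.5 mm, let the bar up and lifted the hand clear.

**Last checks:**
- **Bar and gate:** In the last pictures the bar is up and the yellow gate is closed behind the rack. Before the rack crossed, the pictures put the arm at about 0.14–0.155 rad, gate below the floor. I saw no sign of the gate touching the rack, but I had no direct contact reading.
- **Rack:** It stands upright on the bay floor, and I estimate its origin at x ≈ 65 mm. It is yawed about 5°, so one front corner is on the stop and the other is about 4 mm short. That is within the 10 mm allowed, but it is not perfectly square.
- **Hand and surroundings:** The hand is well above the station and the force reading is about zero. The jar, block, torch and lens look unmoved in the last pictures. I did not check the meter, squeegee and cup again, but the arm did not go low near them.

**Disagreement:** The station pose I fitted lay 1–2 px off in the scene camera, but agreed closely with the side and wrist views.

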